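# Dip the vacuum pump's oil gauge and present it for reading

## Task

Check the oil level of the small grey reservoir: take the gauge rod off its rest by the black handle, slide it into the slanting guide tube until the collar stops on the tube's mouth, pause there for a moment, and draw it right out again. Then bring it over the square rubber drip mat and finish while still holding it there for reading: rod level, tip about 6 cm above the middle of the mat, touching nothing but the gripper. Never drop the rod on the worktop, and do not shift the beaker, label roll or dropper bottle.

Things in the scene. Friction and masses are not known exactly. Their poses are not given: they have to be found in the camera images.
- gauge_grip (a point): the gauge rod (loose, about 90 g), given at the middle of its black flat-sided handle, 56 long (x) x 14 wide (y) x 26 tall (z). x runs along the rod towards the tip, z is up as it lies. At the start it lies level on its rest, this point 55 above the worktop. The mass is close to the handle.
- gauge_collar (a point): centre of the collar's tip-side face (34 ahead of gauge_grip), the face that stops on the tube's mouth; axes as gauge_grip
- gauge_tip (a point): the tip of the gauge rod, on its axis, 144 ahead of gauge_grip; axes as gauge_grip
- gauge: the whole gauge rod, origin and axes as gauge_grip. Along x: 8 diameter stub from -62 to -28, handle -28 to 28, steel collar of 36 diameter from 28 to 34, then an 8 diameter round steel rod, rings engraved near its end, to the tip at 144.
- rest: fixed aluminium rest, base 130 x 56 x 8; two V-notched posts 48 either side of its middle along its x axis, 8 thick, tops about 61 high; the rod's stub and shaft lie in the notches, handle and collar between the posts. Origin: middle of the underside. x points the way the rod's tip points.
- tank: fixed grey oil reservoir on rubber feet, 140 (x) x 110 (y) x 118 high, with a black filler cap 13 high on top. Origin: middle of the underside, z up. A steel guide tube comes out of its -x side and rises away from it at 40 degrees to the horizontal.
- tube_mouth (a point): centre of the guide tube's open mouth, in the plane of its rim, 138 above the worktop, 127 to -x of the tank's origin. x points down into the tube along its axis (40 degrees below horizontal, towards the tank), y is horizontal. Rim 33 outside diameter; flared bore 26 diameter narrows over 21 to a straight 13; the tube is 115 long.
- mat: fixed square rubber drip mat, black, 100 x 100 x 10, origin in the middle of its underside
- mat_centre (a point): middle of the mat's top face, 10 above the worktop
- beaker_c (a point): glass beaker, 59 across, 72 tall, standing loose on the worktop; its centre. Leave it alone.
- label_roll_c (a point): white roll of labels, 62 diameter, 34 tall, lying flat, loose; its centre. Leave it alone.
- dropper_bottle_c (a point): small amber dropper bottle, 32 diameter, 78 tall, loose; its centre. Leave it alone.
Things that resemble listed ones, but are neither listed nor needed, are in the scene too. Leave any red look-alike of the mat alone.

How it is judged:
By the outcome, as a careful person would: the job done as asked, in the order asked, and still so for the second after the job is handed in, while the arm keeps its last pose, push and grip.
It also fails if it takes over 48 s, if anything falls off the work surface, if the arm or the gripper's body presses on something with over 40 N, if the wrist force passes 120 N, or if a joint passes its speed limit or range.

## Robot

A 7-joint arm with a two-finger parallel gripper is mounted at the origin on a cart in front of the work surface, level with it; the furniture and walls round the work are solid. World frame = base frame: x ahead of the robot, y to its left, z up, the work surface at z = 0. Lengths are in m, angles in degrees, forces in N, time in s.
With the tool pointing down it reaches from about 0.425 to 0.875 m from the base axis. Payload 4.7 kg.
Tool frame: the origin (TCP) lies at the very end of the fingers, on their centre line; the grasp point (between the pads) lies 19 mm behind it; z points along the fingers, y is the line along which they close (so a half turn about z gives the same grasp; the last joint's range is limited). The gripper opens to 87 mm and grips with 3 to 60 N. Pads are 19 mm wide; open, the fingers measure 117 mm over their backs; the gripper's body (75 mm by 190 mm) begins 51 mm behind the grasp point.
Start: joints at [76.324, 18.392, -4.016, 83.108, 1.295, 78.541, -3.26], TCP at [0.163, -0.629, 0.223] pointing down, gripper open.
Joint ranges: [-163.93, 163.93], [-17.29, 119.83], [-79.2, 71.16], [3.27, 140.29], [-89.18, 269.18], [5.43, 117.66], [-154.24, 154.24]. Speed limits (degrees/s): [147.25, 147.25, 180, 180, 180, 180, 180].

## Interface

Orientations are given as [roll, pitch, yaw] about the fixed x, y, z axes, in that order (R = Rz(yaw) Ry(pitch) Rx(roll)).
In Python, from cell import telemetry, cams, env gives the robot as it stands.
- The arm moves only by the tool arm_command, never from a script. Its argument "series" is text: rows parted by semicolons, each of 5 numbers parted by spaces: the shift along the tool's x, y, z in mm, then the turn about the tool's z in rad, then the closure in counts, from 0 (fully open) to 255 (shut). A call has 1 to 20 rows; each row shifts and turns the commanded pose from where the row before left it, along the tool's axes as they then stand; what a row does not reach is not made up. A row lasts 1/12 s, in which the tool goes at most 41.7 mm and 7.16 degrees, less where a joint would pass 70% of its speed; a pose out of reach is approached as far as the arm can. A call is refused whole if a number of a shift passes 41.7 or a number of a turn 0.125, either way. A call with a gripper value outside its range is refused whole. The fingers move at their own pace and stop on an object; "squeeze" is the grip in N (left out, the last holds). Time passes only in rows, so rows that do not move let the fingers close. It gives the time, the measured TCP pose, the force, the opening and the grip force at its end, in the units of the state.
- telemetry.get_obs(): the state, without advancing time (a new reading comes with each control period).
- cams.read_camera(name): name is "side" or "top"; returns the picture (420x560x3 uint8, blue, green, red); there is no depth.
- cams.calibration(name): a dict with "K" (3x3 intrinsics, pixels), "dist" ([k1, k2, p1, p2, k3] as OpenCV has them; the pictures are not rectified), "origin" and "rotation" of the camera in the world. Camera axes: x right, y down, z forward; pixel columns grow to the right and rows downward; lengths in m; the calibration is good to about 2 mm. A picture is of the moment at which its call begins. calibration takes no time and is no camera call.
- env.sign_off(): hands the job in; it is judged then, once.
The state is a dict: "time_s": time; "qpos": joint angles; "joint_velocities": joint speeds; "effort": joint torques, N m; "tool_pos": TCP position; "tool_rot": TCP orientation; "force": force on the tool from outside, world axes, zero at the start; "wrist_torque": the same for the moment, N m; "grip_width": finger opening in m; "grasp_force": force on a finger pad.
Only numpy, scipy, OpenCV 4.12 (cv2) and the standard library are available. Lean on these libraries where they do the work, as an engineer would, in place of code of your own. Each camera call takes 0.05 s, during which the arm holds its last target. There are 200 camera calls.

## Working session

There is one attempt and no reset: what is moved stays moved. The work goes in short steps, Python scripts to look and compute and a tool call to move; the robot and the scene stay as the last step left them, time stands still between calls to the robot, and variables do not carry over. Pictures are saved under pics/ and viewed, at most 10 in all, crops included, and the job is handed in when it is done.

Besides the shell and the picture viewer there is one more tool, called after "Request:" as name(argument=value, ...) on one line, values as JSON. arm_command: Moves the arm, as the interface text tells. Its arguments: {"type":"object","properties":{"series":{"type":"string"},"squeeze":{"type":"number"}},"required":["series"]}

```bash
mkdir -p pics; ls
python3 - <<'E'
from cell import telemetry,cams
import cv2
print(telemetry.get_obs())
for n in("side","top"):
    cv2.imwrite(f"pics/{n}0.png",cams.read_camera(n)); print(n,cams.calibration(n))
E
```

```text
pics
{'time_s': 0.0, 'qpos': array([76.32114272, 18.4395781 , -4.01609366, 83.1761047 ,  1.29448409,
       78.5414714 , -3.25957033]), 'joint_velocities': array([ 0.05443966, -0.01672222, -0.01355358,  0.09526827,  0.04067449,
       -0.11117782, -0.0411558 ]), 'effort': array([-7.81028521e-04, -4.91299438e+01, -4.04430740e-01, -3.12535250e+01,
       -6.39495696e-02,  4.35906218e-02,  1.52130874e-04]), 'tool_pos': array([ 0.16241781, -0.62879286,  0.22144519]), 'tool_rot': array([-1.79888066e+02,  5.17455988e-03,  1.44894988e+01]), 'force': array([ 0.60401169, -0.33048145, -0.47734117]), 'wrist_torque': array([-0.09377509,  0.00626024, -0.02352667]), 'grasp_force': 0.0, 'grip_width': 0.08707539733532921}
side {'K': array([[423.02382287,   0.        , 277.91273256],
       [  0.        , 423.02382287, 203.62467885],
       [  0.        ,   0.        ,   1.        ]]), 'dist': array([-0.13539368,  0.        ,  0.        ,  0.        ,  0.        ]), 'origin': array([-0.27304461,  0.53279279,  0.92527495]), 'rotation': array([-129.58446823,    1.17712922, -125.07672725])}
top {'K': array([[485.84404382,   0.        , 274.83452289],
       [  0.        , 485.84404382, 209.59656722],
       [  0.        ,   0.        ,   1.        ]]), 'dist': array([-0.14417176,  0.        ,  0.        ,  0.        ,  0.        ]), 'origin': array([0.41584894, 0.00329814, 1.42126717]), 'rotation': array([-174.91045876,    0.53129882,  -90.95988864])}
```

View pics/side0.png

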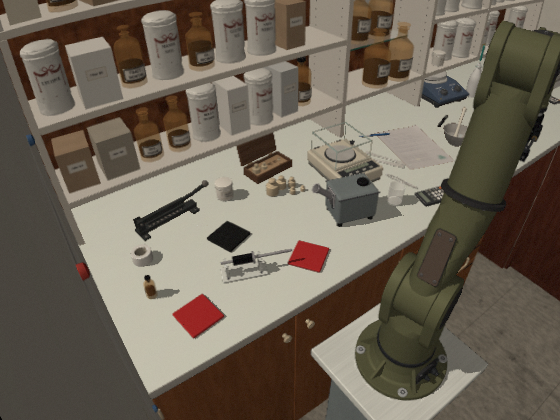

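View pics/top0.png

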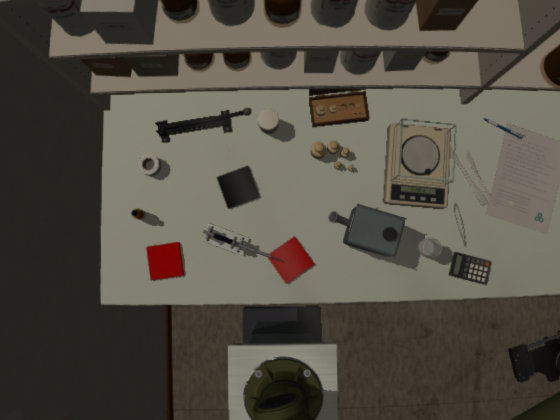

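The side view shows the gauge on a light rest with its handle at about (243,258). The tank is at (352,198), the tube mouth near (318,188) and the black mat at (229,236). In the top view the same things are the gauge handle (225,239), tip (~283,262), mouth (~333,216), tank (375,230) and mat (238,187).

Possible mix-ups for the gauge: the black long instrument at top (205,123), and the gauge on the aluminium rest at top (226,240). I choose the second, since it has the black handle, steel collar and V-posts. For the mat, the red squares at top (165,261) and (291,260) are look-alikes, so I choose the black one at (238,187).

```bash
cat > h.py <<'E'
import numpy as np,cv2
from scipy.spatial.transform import Rotation as R
from cell import telemetry,cams
def cal(n):
    c=cams.calibration(n); return c["K"],c["dist"],np.array(c["origin"]),R.from_euler('xyz',c["rotation"],degrees=True).as_matrix()
def ray(n,p):
    K,d,o,M=cal(n); u=cv2.undistortPoints(np.array([[p]],float),K,d)[0,0]; v=M@[u[0],u[1],1]; return o,v/np.linalg.norm(v)
def plane(n,p,z):
    o,v=ray(n,p); return o+v*(z-o[2])/v[2]
def tri(ps,pt):
    o1,v1=ray("side",ps);o2,v2=ray("top",pt)
    s=np.linalg.lstsq(np.c_[v1,-v2],o2-o1,rcond=None)[0]; a=o1+s[0]*v1;b=o2+s[1]*v2
    return (a+b)/2,np.linalg.norm(a-b)
def proj(n,X):
    K,d,o,M=cal(n); return cv2.projectPoints((np.atleast_2d(X)-o)@M,np.zeros(3),np.zeros(3),K,d)[0][:,0]
E
python3 - <<'E'
import cv2,numpy as np
from h import *
t=cv2.imread("pics/top0.png");s=cv2.imread("pics/side0.png")
def c(im,x,y,w,h,k): return cv2.resize(im[y:y+h,x:x+w],None,fx=k,fy=k,interpolation=cv2.INTER_CUBIC)
a=c(t,195,205,160,75,5);b=c(s,210,175,160,45,5)
b=c(s,213,240,130,42,5);b2=c(s,305,165,30,42,5)
cv2.imwrite("pics/crop.png",np.vstack([a,np.hstack([b,b2])]))
for n,im in(("top",t),("side",s)):
    g=(im.max(2)<55).astype(np.uint8)
    nl,l,st,ce=cv2.connectedComponentsWithStats(g)
    for i in range(1,nl):
        if 30<st[i,4]<3000 : print(n,st[i],ce[i].round(1))
print(plane("top",(238,187),.01),plane("side",(229,236),.01))
E
```

```text
top [162   0  35  21 584] [179.5   8.4]
top [210   0  44  25 877] [232.2  10.3]
top [265   0  36  24 728] [282.3  10.2]
top [319   0  38  27 843] [336.   11.5]
top [ 374    0  104   30 2359] [422.7  12.9]
top [544  46  16  40 456] [552.9  65.7]
top [270  87  20   3  38] [280.   88.3]
top [205  88  36   3  57] [224.7  89.5]
top [516  89  35   2  40] [533.1  89.1]
top [153  90  46   3  53] [175.3  90.7]
top [ 156  109   95   33 1060] [197.2 124.1]
top [262 125  16   9  55] [270.5 130.1]
top [401 157  37  18 108] [417.8 168.9]
top [143 159   9   9  37] [145.8 162.2]
top [150 160  11  16  44] [157.1 169.2]
top [ 217  167   42   41 1118] [237.9 187. ]
top [391 184  54  20 543] [417.3 195. ]
top [132 210  13   9  92] [138.4 213.8]
top [335 215  70  42 582] [372.9 236.3]
top [213 233  20  11 105] [222.3 238.1]
top [449 252  42  32 490] [466.5 266.8]
top [490 322   9   7  38] [493.7 325.3]
top [422 328   9  11  57] [426.3 332.5]
top [ 508  330   52   56 1897] [536.7 359.3]
top [475 342   7  17  70] [478.4 351.4]
top [470 361  11  30 132] [476.7 375.2]
top [457 375   6   9  34] [459.7 378.7]

[... 1531 characters left out ...]
266.5 157.5]
side [ 50 155   8  14  53] [ 53.7 161.5]
side [257 161  35  22 219] [274.2 171.4]
side [368 161  10   7  36] [372.4 163.8]
side [339 171  12   6  38] [344.  173.4]
side [357 177  12   9  87] [362.5 181.4]
side [ 133  185   72   56 1012] [164.7 214.5]
side [416 191  26  15  98] [428.6 199.6]
side [207 222  43  30 713] [228.4 236. ]
side [233 253  20  12 167] [242.3 258.8]
side [379 261  47  65 294] [399.5 307.3]
side [374 362  12  16  45] [379.8 370.9]
side [264 377  30  43 572] [279.1 401. ]
side [320 377  11  24 152] [325. 388.]
side [310 379  10  30 109] [315.  394.4]
side [236 405  11  15  60] [241.  413.4]
[0.61019918 0.12122203 0.01      ] [0.60490446 0.12618266 0.01      ]
```

View pics/crop.png

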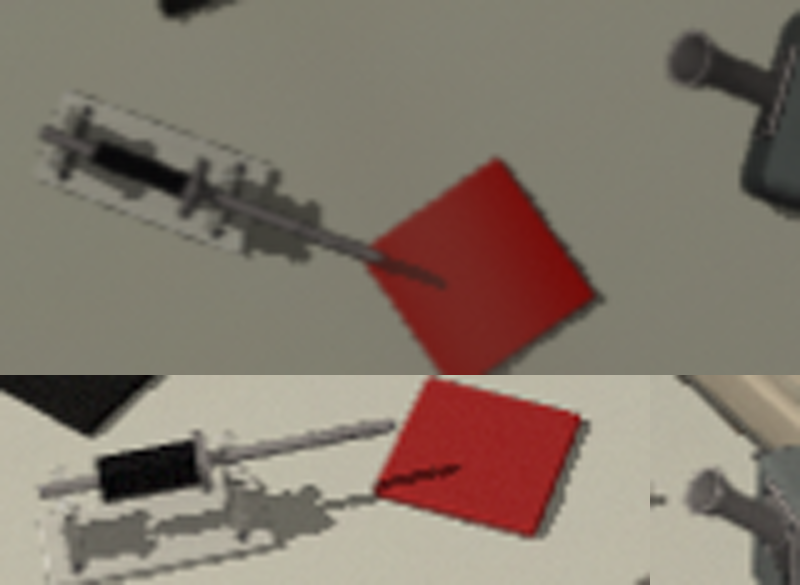

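The crop confirms the choice: black handle, steel collar and shaft in a pale V-post rest, with the tip near top (272,257) and side (292,250). The tube mouth is at top (332.6,216.6) and side (316.6,188.6).

Run:
```python
from h import *
for n,s,t in(("stub",(221,263.4),(203,231.6)),("tip",(291.6,250.4),(272,257.4)),("grip",(242.6,258.9),(222.8,238.6)),("mouth",(316.6,188.6),(332.6,216.6)),("mat",(228.4,236),(237.9,187))):
    print(n,tri(s,t))
for p in((203,231.6),(272,257.4),(222.8,238.6)): print(plane("top",p,.055))
print("side",[plane("side",p,.055) for p in((221,263.4),(291.6,250.4),(242.6,258.9))])
print("mouth",plane("top",(332.6,216.6),.138),plane("side",(316.6,188.6),.138))
# tank top, grey edges: filler cap
print("cap",plane("top",(390,234),.131),plane("side",(362.5,181),.131))
# tube direction from mouth to where it enters tank top view
print("tube2",plane("top",(349,222.5),.1))
t=cv2.imread("pics/top0.png").astype(int)
hsv=cv2.cvtColor(t.astype(np.uint8),cv2.COLOR_BGR2HSV)
# tank: bluish-grey: b>=r
m=((t[...,0]-t[...,2]>=2)&(t.max(2)<130)).astype(np.uint8); m[:180]=0;m[275:]=0;m[:,:325]=0;m[:,415:]=0
m=cv2.morphologyEx(m,cv2.MORPH_OPEN,np.ones((5,5)))
c=max(cv2.findContours(m,0,2)[0],key=cv2.contourArea); r=cv2.minAreaRect(c);print(r)
print([plane("top",q,.118) .round(3)for q in cv2.boxPoints(r)])
```

```text
stub (array([0.47937196, 0.21874881, 0.05452193]), np.float64(0.0017214792997111148))
tip (array([0.40523745, 0.02670641, 0.05142891]), np.float64(0.006320050067315536))
grip (array([0.45831123, 0.16189294, 0.0554488 ]), np.float64(0.00014127625916785853))
mouth (array([ 0.50891154, -0.1405049 ,  0.13371382]), np.float64(0.0012786474039525283))
mat (array([0.61201614, 0.12336394, 0.00273101]), np.float64(0.002930087397814303))
[0.47888971 0.21793377 0.055     ]
[0.40337249 0.02412503 0.055     ]
[0.45828586 0.1618858  0.055     ]
side [array([0.47952834, 0.21959158, 0.055     ]), array([0.40437198, 0.03127873, 0.055     ]), array([0.45873438, 0.16175651, 0.055     ])]
mouth [ 0.50900024 -0.13952829  0.138     ] [ 0.50430346 -0.13737518  0.138     ]
cap [ 0.46010272 -0.293199    0.131     ] [ 0.45565124 -0.28451472  0.131     ]
tube2 [ 0.49480535 -0.18824915  0.1       ]Traceback (most recent call last):
  File "<stdin>", line 16, in <module>
ValueError: max() iterable argument is empty
```

Request:
arm_command(series="0 0 0 -0.118 0;0 0 0 -0.118 0;0 0 0 -0.118 0;0 0 0 -0.118 0;0 0 0 -0.118 0;0 0 0 -0.118 0;0 0 0 -0.118 0;0 0 0 -0.118 0;36 18 0 0 0;36 18 0 0 0;36 18 0 0 0;36 18 0 0 0;36 18 0 0 0;36 18 0 0 0;36 18 0 0 0;36 18 0 0 0;36 18 0 0 0;36 18 0 0 0;36 18 0 0 0;36 18 0 0 0", squeeze=15)

```text
time_s: 1.77
tool_pos: [0.5223, -0.3046, 0.2223]
tool_rot: [-180.0, 0.0, 68.6]
force: [0.8, -1.1, 0.5]
grip_width: 0.087
grasp_force: 0.0
```

```bash
cat >> h.py <<'E'
def rel(target):
    o=telemetry.get_obs(); y=np.radians(o["tool_rot"][2]); d=(np.array(target)-o["tool_pos"])*1000
    c,s=np.cos(y),np.sin(y)
    print("t",round(o["time_s"],2),"pos",o["tool_pos"].round(4),"rot",o["tool_rot"].round(2),"shift",np.round([d[0]*c+d[1]*s,d[0]*s-d[1]*c,-d[2]],1),"F",o["force"].round(1),"grip",o["grip_width"].round(4),o["grasp_force"].round(1))
E
python3 - <<'E'
from h import *
rel((.4577,.1615,.2214))
t=cv2.imread("pics/top0.png");h=cv2.cvtColor(t,cv2.COLOR_BGR2HSV)
for p in((375,230),(385,215),(360,235),(339,218),(400,250)): print(p,t[p[1],p[0]],h[p[1],p[0]])
E
```

```text
Traceback (most recent call last):
  File "h.py", line 19, in rel
    print("t",round(o["time_s"],2),"pos",o["tool_pos"].round(4),"rot",o["tool_rot"].round(2),"shift",np.round([d[0]*c+d[1]*s,d[0]*s-d[1]*c,-d[2]],1),"F",o["force"].round(1),"grip",o["grip_width"].round(4),o["grasp_force"].round(1))
                                                                                                                                                                                    ^^^^^^^^^^^^^^^^^^^^^
AttributeError: 'float' object has no attribute 'round'
```

Request:
arm_command(series="34.2 -19.2 0 0 0;34.2 -19.2 0 0 0;34.2 -19.2 0 0 0;34.2 -19.2 0 0 0;34.2 -19.2 0 0 0;34.2 -19.2 0 0 0;34.2 -19.2 0 0 0;34.2 -19.2 0 0 0;34.2 -19.2 0 0 0;34.2 -19.2 0 0 0;34.2 -19.2 0 0 0;34.2 -19.2 0 0 0;0 0 30 0 0;0 0 30 0 0;0 0 30 0 0;0 0 0 0 0")

```text
time_s: 3.1
tool_pos: [0.4525, 0.1588, 0.1273]
tool_rot: [-179.5, 0.3, 68.6]
force: [-1.7, -1.3, -1.0]
grip_width: 0.0871
grasp_force: 0.0
```

```bash
sed -i 's/o\["grip_width"\].round(4),o\["grasp_force"\].round(1)/o["grip_width"],o["grasp_force"]/' h.py
python3 - <<'E'
from h import *
rel((.4577,.1615,.036))
t=cv2.imread("pics/top0.png");h=cv2.cvtColor(t,cv2.COLOR_BGR2HSV)
for p in((375,230),(385,215),(360,235),(339,218),(400,250)): print(p,t[p[1],p[0]],h[p[1],p[0]])
im=cams.read_camera("side");a=cv2.resize(im[180:300,180:340],None,fx=5,fy=5)
cv2.imwrite("pics/s1.png",a)
E
```

```text
t 3.1 pos [0.4525 0.1588 0.1273] rot [-179.5     0.3    68.63] shift [ 4.4  3.8 91.3] F [-1.7 -1.3 -1. ] grip 0.08711500302138178 0.0
(375, 230) [65 69 65] [60 15 69]
(385, 215) [63 65 62] [70 12 65]
(360, 235) [65 68 64] [68 15 68]
(339, 218) [38 39 41] [10 19 41]
(400, 250) [62 70 71] [27 32 71]
```

View pics/s1.png

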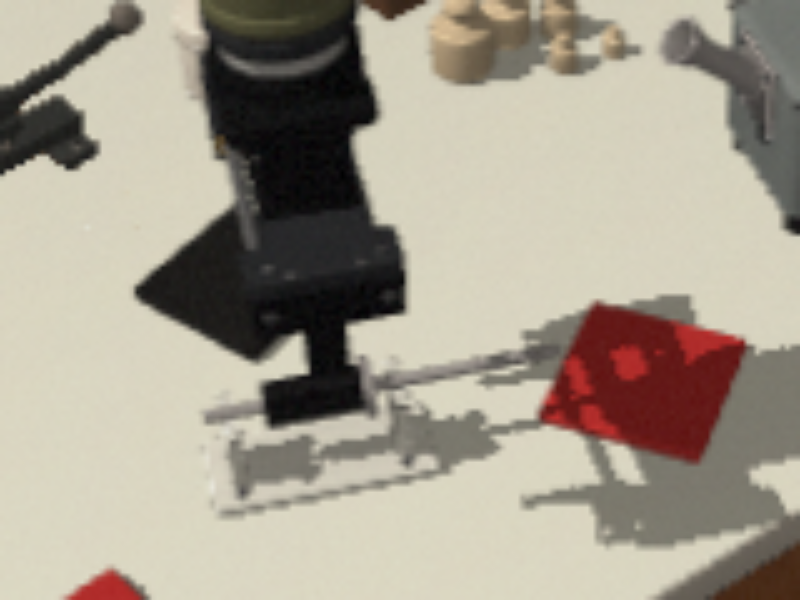

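The crop shows the open gripper above the handle (crop (310,395)), with the rod undisturbed. I'll lower it and close.

Request:
arm_command(series="4 4 0 0 0;0 0 25 0 0;0 0 25 0 0;0 0 20 0 0;0 0 10 0 0;0 0 10 0 0;0 0 0 0 0;0 0 0 0 0")

```text
time_s: 3.82
tool_pos: [0.463, 0.1626, 0.0435]
tool_rot: [179.9, -0.0, 68.6]
force: [0.5, 0.4, 0.1]
grip_width: 0.0872
grasp_force: 0.0
```

Run:
```python
from h import *
rel((.4577,.1615,.036))
t=cv2.imread("pics/top0.png");h=cv2.cvtColor(t,cv2.COLOR_BGR2HSV)
m=((t.max(2)<95)).astype(np.uint8); m[:180]=0;m[275:]=0;m[:,:349]=0;m[:,412:]=0
m=cv2.morphologyEx(m,cv2.MORPH_OPEN,np.ones((7,7)))
c=max(cv2.findContours(m,0,2)[0],key=cv2.contourArea); r=cv2.minAreaRect(c);print(r)
P=np.array([plane("top",q,.118) for q in cv2.boxPoints(r)]);print(P.round(3))
for i in range(4): e=P[(i+1)%4]-P[i];print(np.linalg.norm(e),np.degrees(np.arctan2(e[1],e[0])))
```

```text
t 3.82 pos [0.463  0.1626 0.0435] rot [ 1.7995e+02 -5.0000e-02  6.8560e+01] shift [-3.  -4.5  7.5] F [0.5 0.4 0.1] grip 0.08717001956140524 0.0
((381.7924499511719, 235.22640991210938), (73.0758056640625, 47.80147171020508), 15.945395469665527)
[[ 0.425 -0.16   0.118]
 [ 0.548 -0.199  0.118]
 [ 0.49  -0.39   0.118]
 [ 0.367 -0.349  0.118]]
0.12922760668116315 -17.589907953708558
0.1996973214943989 -106.89259743897078
0.1299233140208378 161.66319107290195
0.1979966109650858 72.91525370792283
```

Request:
arm_command(series="-3 -4 7 0 0;0 0 0 0 0;0 0 0 0 255;0 0 0 0 255;0 0 0 0 255;0 0 0 0 255;0 0 0 0 255;0 0 0 0 255;0 0 0 0 255;0 0 0 0 255;0 0 0 0 255;0 0 0 0 255", squeeze=15)

```text
time_s: 4.82
tool_pos: [0.4572, 0.161, 0.0355]
tool_rot: [-180.0, 0.0, 68.6]
force: [-1.1, 0.4, -1.3]
grip_width: 0.0286
grasp_force: 0.0
```

Request:
arm_command(series="0 0 0 0 255;0 0 0 0 255;0 0 0 0 255;0 0 0 0 255;0 0 0 0 255;0 0 0 0 255;0 0 -15 0 255;0 0 -30 0 255;0 0 -40 0 255;0 0 -40 0 255;0 0 -40 0 255;0 0 -25 0 255;0 0 0 0 255;0 0 0 0 255")

```text
time_s: 5.98
tool_pos: [0.4571, 0.1617, 0.2263]
tool_rot: [179.9, -0.0, 68.6]
force: [-0.4, 0.3, -1.2]
grip_width: 0.0142
grasp_force: 15.0
```

Run:
```python
from h import *
rel((.5,-.14,.2))
im=cams.read_camera("side");a=im[150:330,180:380]
b=cams.read_camera("top")[180:300,180:380]
cv2.imwrite("pics/s2.png",np.vstack([cv2.resize(a,(540,486))[:330],cv2.resize(b,(540,324))[:260]]))
```

```text
t 5.98 pos [0.4571 0.1617 0.2263] rot [ 1.7994e+02 -2.0000e-02  6.8590e+01] shift [-265.2  150.1   26.3] F [-0.4  0.3 -1.2] grip 0.014177799715841505 14.99985997506883
```

View pics/s2.png

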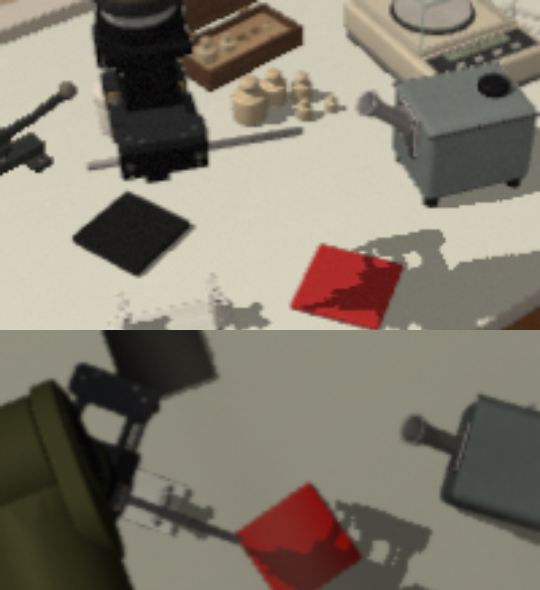

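The crop shows the rod held level in the gripper, lifted clear: tip at side (291,198), mouth at side (316,188). Next I'll line it up in front of the mouth.

Request:
arm_command(series="0 0 0 -0.077 255;-14.8 22.8 17.5 0 255;-14.8 22.8 17.5 0 255;-14.8 22.8 17.5 0 255;-14.8 22.8 17.5 0 255;-14.8 22.8 17.5 0 255;-14.8 22.8 17.5 0 255;0 0 0 0 255;0 0 0 0 255;0 0 0 0 255")

```text
time_s: 6.92
tool_pos: [0.5605, 0.0372, 0.1188]
tool_rot: [-179.8, -0.0, 73.0]
force: [-0.2, -0.4, -0.7]
grip_width: 0.0138
grasp_force: 15.0
```

Run:
```python
from h import *
rel((.5618,.037,.121))
o=telemetry.get_obs();y=np.radians(o["tool_rot"][2]+180);p=o["tool_pos"]+[0,0,.019]
tip=p+.144*np.array([np.cos(y),np.sin(y),0]);print("tip",tip,proj("side",tip),proj("top",tip))
M=[.508,-.139,.138];print("M",proj("side",M),proj("top",M))
a=cams.read_camera("side")[165:215,280:360];b=cams.read_camera("top")[195:245,290:370]
f=lambda i:cv2.resize(i,(480,300),interpolation=cv2.INTER_CUBIC)
cv2.imwrite("pics/s3.png",np.vstack([f(a),f(b)]))
```

```text
t 6.92 pos [0.5605 0.0372 0.1188] rot [-1.7976e+02 -3.0000e-02  7.3040e+01] shift [ 0.2  1.3 -2.2] F [-0.2 -0.4 -0.7] grip 0.013826960062873811 15.00015156052541
tip [ 0.51847929 -0.1005566   0.13784814] [[304.19703052 190.75986673]] [[317.83985896 213.30127553]]
M [[316.24820825 187.8138047 ]] [[332.41145746 216.97980296]]
```

View pics/s3.png

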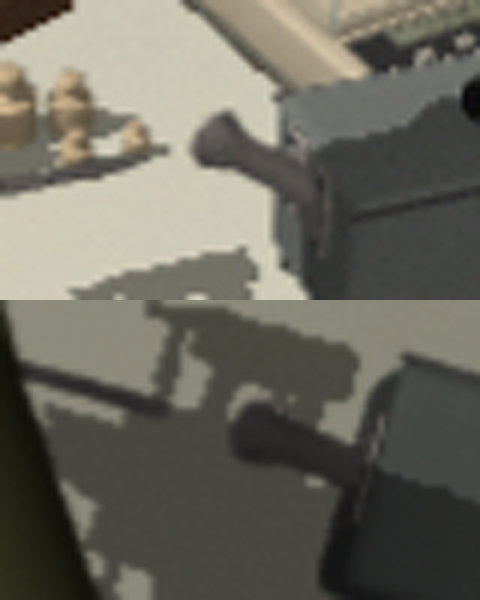

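The mouth centre is at side (315.5,188) and top (333,217), which matches my estimate. The rod tip at top (317.5,213.3) matches the prediction, and it sits about 1.5 mm off to the side. I'll enter the flare and start pivoting.

Request:
arm_command(series="-15 1.5 -2 0 255;-15 0 0 0 255;-16 0 0 0 255;0 0 0 0 255;0 0 0 0 255;-1 0 -7 0 255;-1 0 -7 0 255;-2 0 -8 0 255;-2 0 -7 0 255;-3 0 -7 0 255;-3 0 -7 0 255;0 0 0 0 255;0 0 0 0 255")

```text
time_s: 8.1
tool_pos: [0.5468, -0.0203, 0.166]
tool_rot: [179.9, 0.0, 72.9]
force: [-0.7, -0.6, -0.7]
grip_width: 0.0138
grasp_force: 15.0
```

```bash
cat >> h.py <<'E'
M=np.array([.508,-.139,.138]);U=np.array([-.2924,-.9563,0])
def g():
    o=telemetry.get_obs();d=(o["tool_pos"]+[0,0,.019]-M)*1000
    print("fwd,lat,up",(d@U).round(1),(d@[.9563,-.2924,0]).round(1),d[2].round(1),"T",o["wrist_torque"].round(2))
def shot(fn,ws=(230,120),wt=(250,150)):
    a=cams.read_camera("side");b=cams.read_camera("top")
    f=lambda i,w:cv2.resize(i[w[1]:w[1]+100,w[0]:w[0]+130],(700,290*2-42 if 0 else 300),interpolation=cv2.INTER_CUBIC)
    cv2.imwrite(fn,np.vstack([f(a,ws),f(b,wt)]))
E
python3 - <<'E'
from h import *
rel((.5618,.037,.121));g();shot("pics/s4.png")
E
```

```text
t 8.1 pos [ 0.5468 -0.0203  0.166 ] rot [1.7994e+02 1.0000e-02 7.2940e+01] shift [59.1 -2.5 45. ] F [-0.7 -0.6 -0.7] grip 0.013817603896540073 14.999843537807465
fwd,lat,up -124.9 2.4 47.0 T [-0.   -0.11  0.03]
```

View pics/s4.png

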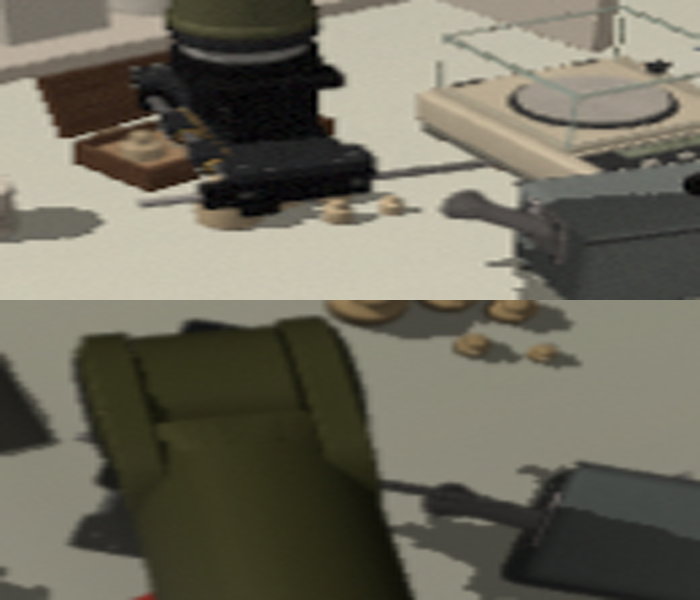

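The crop shows the rod is still level and sitting just above the rim: tip at crop (490,160), mouth at (462,205). The tip was too shallow to catch the roof of the flare. I'll back off and re-enter lower and deeper.

Request:
arm_command(series="22 -1.5 0 0 255;23 0 0 0 255;0 0 17 0 255;0 0 17 0 255;0 0 17 0 255;0 0 0 0 255;0 0 0 0 255;-10 0 0 0 255;-10 0 0 0 255;-10 0 0 0 255;-10 0 0 0 255;0 0 0 0 255;0 0 0 0 255")

```text
time_s: 9.28
tool_pos: [0.5465, -0.016, 0.1149]
tool_rot: [180.0, 0.0, 72.9]
force: [0.2, 0.2, -1.0]
grip_width: 0.014
grasp_force: 15.0
```

Run:
```python
from h import *
rel((.5618,.037,.121));g()
```

```text
t 9.28 pos [ 0.5465 -0.016   0.1149] rot [1.7996e+02 5.0000e-02 7.2860e+01] shift [55.2 -1.  -6.1] F [ 0.2  0.2 -1. ] grip 0.01402959968333876 14.999925044830889
fwd,lat,up -128.8 0.9 -4.1 T [ 0.01 -0.08  0.  ]
```

Request:
arm_command(series="-2 0 0 0 255;-1 0 -6 0 255;-1 0 -8 0 255;-1.5 0 -9 0 255;-2 0 -7 0 255;-2.5 0 -7 0 255;-2.5 0 -7 0 255;0 0 0 0 255;0 0 0 0 255")

```text
time_s: 10.03
tool_pos: [0.5436, -0.0261, 0.1596]
tool_rot: [179.9, -0.0, 73.0]
force: [2.1, 3.7, -1.0]
grip_width: 0.014
grasp_force: 15.0
```

Run:
```python
from h import *
rel((.5618,.037,.121));g();shot("pics/s5.png")
```

```text
t 10.03 pos [ 0.5436 -0.0261  0.1596] rot [ 1.7989e+02 -3.0000e-02  7.3010e+01] shift [65.6 -1.1 38.6] F [ 2.1  3.7 -1. ] grip 0.014041223598597375 14.999770391732454
fwd,lat,up -118.4 1.0 40.6 T [ 0.83 -0.47  0.03]
```

View pics/s5.png

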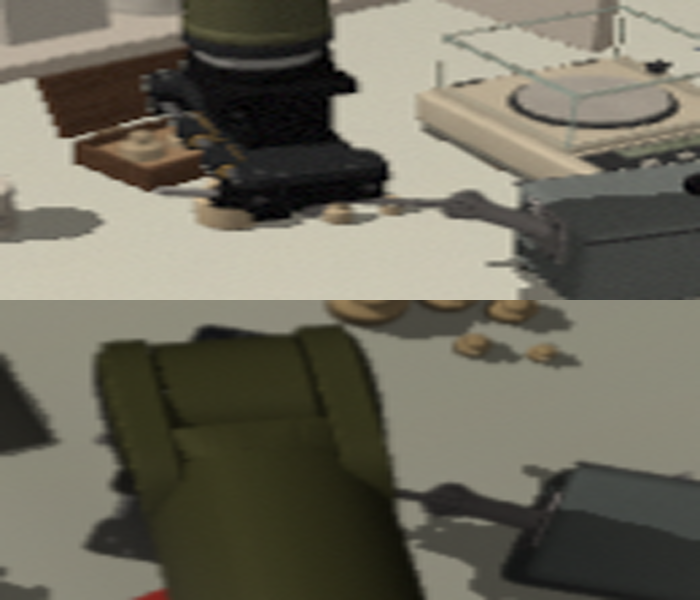

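The rod now enters the mouth at side crop (455,203) and is tilting with it, at about 4 N. Continuing the arc.

Request:
arm_command(series="-3 0 -6.5 0 255;-3.5 0 -6.5 0 255;-4 0 -6.5 0 255;-4.5 0 -6.5 0 255;-5 0 -6 0 255;-5 0 -6 0 255;0 0 0 0 255;-7.7 0 6.4 0 255;-7.7 0 6.4 0 255;0 0 0 0 255;0 0 0 0 255")

```text
time_s: 11.05
tool_pos: [0.53, -0.0669, 0.1822]
tool_rot: [-179.9, 0.1, 72.9]
force: [0.5, -0.2, -1.7]
grip_width: 0.014
grasp_force: 15.0
```

Run:
```python
from h import *
rel((.5618,.037,.121));g()
```

```text
t 11.05 pos [ 0.53   -0.0669  0.1822] rot [-1.7987e+02  7.0000e-02  7.2870e+01] shift [108.7  -0.2  61.2] F [ 0.5 -0.2 -1.7] grip 0.013985230349152448 14.999595345725538
fwd,lat,up -75.4 -0.1 63.2 T [-0.06 -0.39  0.07]
```

Request:
arm_command(series="-7.7 0 6.4 0 255;-7.7 0 6.4 0 255;-7.7 0 6.4 0 255;-7.7 0 6.4 0 255;-7.7 0 6.5 0 255;-3.8 0 3.2 0 255;0 0 0 0 255;0 0 0 0 255")

```text
time_s: 11.72
tool_pos: [0.5185, -0.1059, 0.1482]
tool_rot: [-180.0, -0.0, 72.9]
force: [-0.2, 0.6, -1.3]
grip_width: 0.0141
grasp_force: 15.0
```

Run:
```python
from h import *
rel((.5618,.037,.121));g()
```

```text
t 11.72 pos [ 0.5185 -0.1059  0.1482] rot [-179.97   -0.     72.95] shift [149.3  -0.5  27.2] F [-0.2  0.6 -1.3] grip 0.014140792445676766 14.99995629186742
fwd,lat,up -34.8 0.3 29.2 T [ 0.05 -0.14 -0.01]
```

Request:
arm_command(series="-2.3 0 1.9 0 255;-2.3 0 1.9 0 255;-2.3 0 1.9 0 255;-1.5 0 1.3 0 255;-0.8 0 0.6 0 255;0 0 0 0 255;0 0 0 0 255")

```text
time_s: 12.3
tool_pos: [0.516, -0.1144, 0.1408]
tool_rot: [180.0, 0.0, 73.0]
force: [0.6, 0.5, -0.9]
grip_width: 0.0142
grasp_force: 15.0
```

Run:
```python
from h import *
rel((.5618,.037,.121));g()
```

```text
t 12.3 pos [ 0.516  -0.1144  0.1408] rot [180.     0.    72.98] shift [158.2  -0.6  19.8] F [ 0.6  0.5 -0.9] grip 0.014164075504848286 14.999964750604704
fwd,lat,up -25.8 0.5 21.8 T [-0.   -0.09  0.05]
```

Request:
arm_command(series="-0.8 0 0.6 0 255;-0.8 0 0.7 0 255;0 0 0 0 255;0 0 0 0 255")

```text
time_s: 12.63
tool_pos: [0.5161, -0.115, 0.1404]
tool_rot: [180.0, -0.1, 73.0]
force: [-0.9, 2.1, 5.9]
grip_width: 0.0139
grasp_force: 15.0
```

Request:
arm_command(series="-0.6 0 0.5 0 255;0 0 0 0 255;0 0 0 0 255;0 0 0 0 255;0 0 0 0 255;0 0 0 0 255;0 0 0 0 255;0 0 0 0 255;0 0 0 0 255;0 0 0 0 255;0 0 0 0 255;0 0 0 0 255;0 0 0 0 255;0 0 0 0 255")

```text
time_s: 13.8
tool_pos: [0.5161, -0.1149, 0.1404]
tool_rot: [180.0, -0.1, 73.0]
force: [-1.9, 4.7, 8.4]
grip_width: 0.0139
grasp_force: 15.0
```

Run:
```python
from h import *
rel((.5618,.037,.121));g()
```

```text
t 13.8 pos [ 0.5161 -0.1149  0.1404] rot [ 1.7995e+02 -8.0000e-02  7.3050e+01] shift [158.7  -0.6  19.4] F [-1.9  4.7  8.4] grip 0.013859887384924144 15.000784089879744
fwd,lat,up -25.4 0.7 21.4 T [ 0.88  0.44 -0.14]
```

Seated: the position holds steady against about 10 N, and I've paused over 1 s. Now I'll draw it most of the way out, then level the rod on the mouth's lower lip by reversing the arc.

Request:
arm_command(series="7.9 0 -6.6 0 255;7.9 0 -6.6 0 255;7.9 0 -6.6 0 255;7.9 0 -6.6 0 255;7.9 0 -6.6 0 255;7.9 0 -6.6 0 255;7.9 0 -6.6 0 255;7.9 0 -6.6 0 255;7.9 0 -6.6 0 255;0 0 0 0 255;0 0 0 0 255;0 0 0 0 255")

```text
time_s: 14.8
tool_pos: [0.5359, -0.049, 0.1981]
tool_rot: [-180.0, 0.0, 73.0]
force: [0.9, -0.9, -0.8]
grip_width: 0.0139
grasp_force: 15.0
```

Run:
```python
from h import *
rel((.5618,.037,.121));g()
```

```text
t 14.8 pos [ 0.5359 -0.049   0.1981] rot [-1.7997e+02  4.0000e-02  7.2960e+01] shift [89.8 -0.5 77.1] F [ 0.9 -0.9 -0.8] grip 0.01394165586084025 14.999792759190314
fwd,lat,up -94.2 0.4 79.1 T [-0.   -0.05 -0.04]
```

Request:
arm_command(series="7 0 0 0 255;7 0 0 0 255;5 0 6.2 0 255;4.7 0 6.2 0 255;4.3 0 6.4 0 255;4 0 7 0 255;3.5 0 7 0 255;3 0 7 0 255;2.7 0 7.4 0 255;2.2 0 7.5 0 255;1.8 0 7.5 0 255;1.3 0 7.7 0 255;0.9 0 7.7 0 255;0.5 0 7.8 0 255;0 0 0 0 255;0 0 0 0 255")

```text
time_s: 16.13
tool_pos: [0.5498, -0.0024, 0.1124]
tool_rot: [-179.9, -0.0, 73.0]
force: [-0.0, -1.0, -1.0]
grip_width: 0.0136
grasp_force: 15.0
```

Run:
```python
from h import *
rel((.5618,.037,.121));g();shot("pics/s6.png")
```

```text
t 16.13 pos [ 0.5498 -0.0024  0.1124] rot [-1.7992e+02 -3.0000e-02  7.2980e+01] shift [41.2 -0.1 -8.6] F [-0. -1. -1.] grip 0.013648261309806203 14.999997855629772
fwd,lat,up -142.9 0.0 -6.6 T [-0.03 -0.12 -0.04]
```

View pics/s6.png

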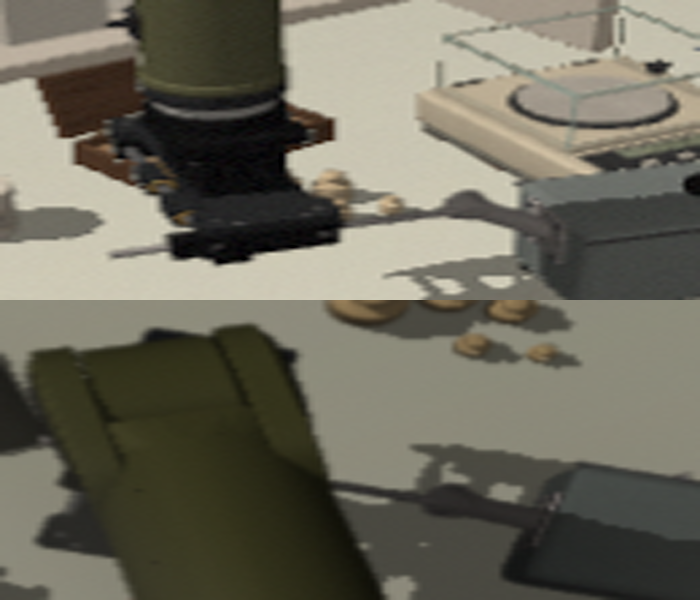

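The crop shows the rod lying level on the lower lip: stub end at side crop (112,255), tip at the mouth (450,208). I'll back it straight out, lift and turn towards the mat.

Request:
arm_command(series="10 0 0 0 255;25 0 0 0 255;25 0 0 0 255;10 0 -10 0 255;0 0 -20 0 255;0 0 -10 0 255;0 0 0 -0.117 255;0 0 0 -0.117 255;0 0 0 -0.117 255;0 0 0 -0.117 255;0 0 0 -0.117 255;0 0 0 -0.117 255;0 0 0 -0.117 255;0 0 0 0 255;0 0 0 0 255")

```text
time_s: 17.48
tool_pos: [0.571, 0.0635, 0.1534]
tool_rot: [180.0, 0.0, 119.7]
force: [0.5, -0.3, -1.9]
grip_width: 0.014
grasp_force: 15.0
```

Run:
```python
from h import *
rel((.537,.247,.15))
print(plane("top",(150,165),.03),plane("top",(138,214),.04),plane("top",(251,112),.04),plane("top",(156,130),.04))
```

```text
t 17.48 pos [0.571  0.0635 0.1534] rot [1.7998e+02 3.0000e-02 1.1966e+02] shift [176.2  61.3   3.4] F [ 0.5 -0.3 -1.9] grip 0.014028671886690413 14.999452172778547
[0.6779534  0.37868584 0.03      ] [0.53324214 0.41015456 0.04      ] [0.8269915  0.07898131 0.04      ] [0.78026398 0.35964771 0.04      ]
```

Request:
arm_command(series="29.4 10.2 0 0 255;29.4 10.2 0 0 255;29.4 10.2 0 0 255;29.4 10.2 0 0 255;29.4 10.2 0 0 255;29.4 10.2 0 0 255;0 0 30 0 255;0 0 30 0 255;0 0 0 0 255;0 0 0 0 255;0 0 0 0 255")

```text
time_s: 18.4
tool_pos: [0.5367, 0.2476, 0.0944]
tool_rot: [179.9, 0.0, 119.8]
force: [0.8, -0.6, -0.6]
grip_width: 0.0138
grasp_force: 15.0
```

Run:
```python
from h import *
rel((.537,.247,.051))
o=telemetry.get_obs();y=np.radians(o["tool_rot"][2]+180);p=o["tool_pos"]+[0,0,.019];d=np.array([np.cos(y),np.sin(y),0])
a=cams.read_camera("side");b=cams.read_camera("top")
for n,x,w in(("side",-.062,0),("tip",.144,0)):
    X=p+x*d; print(n,X.round(4),proj("side",X).round(1),proj("top",X).round(1),"per 10mm up",(proj("side",X+[0,0,.01])-proj("side",X)).round(1))
print("mat",proj("side",[.609,.122,.01]),proj("top",[.609,.122,.01]))
f=lambda i,x,y:cv2.resize(i[y:y+75,x:x+160],(640,300),interpolation=cv2.INTER_CUBIC)
cv2.imwrite("pics/s7.png",np.vstack([f(a,140,180),f(b,160,160)]));cv2.imwrite("pics/a7.png",a);cv2.imwrite("pics/b7.png",b)
```

```text
t 18.4 pos [0.5367 0.2476 0.0944] rot [1.7992e+02 1.0000e-02 1.1978e+02] shift [-0.6 -0.  43.4] F [ 0.8 -0.6 -0.6] grip 0.013839219655852315 14.999881864059716
side [0.5059 0.3014 0.1134] [[187.  255.8]] [[169.2 221.2]] per 10mm up [[-0.6 -2.6]]
tip [0.6082 0.1226 0.1134] [[226.2 209.8]] [[234.3 182.6]] per 10mm up [[-0.3 -2.6]]
mat [[229.49940391 234.72049839]] [[237.73913911 187.41013574]]
```

View pics/s7.png

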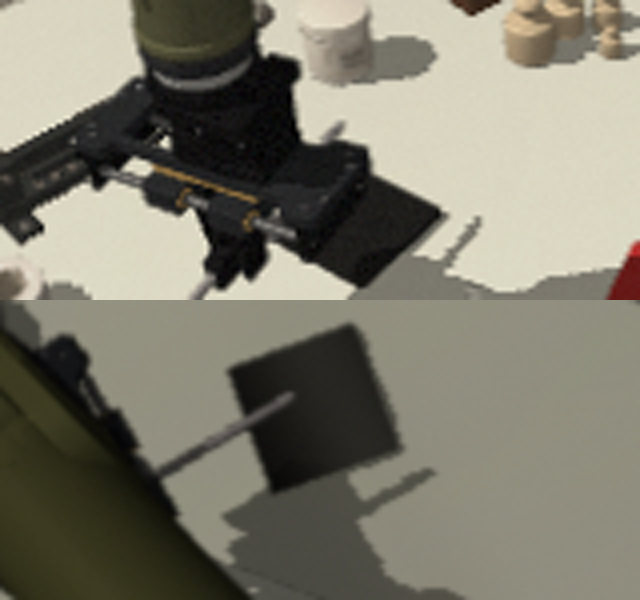

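The crop shows the level rod over the mat: tip at side (225.7,211.2) and top (233.3,183.8), against a predicted (226.2,209.8) and (234.3,182.6). That's close. I'll check the pitch numerically from the stub end.

Run:
```python
from h import *
a=cv2.imread("pics/a7.png").mean(2).astype(int)
print("stub cols 180-199");print("\n".join(str(r)+" "+" ".join(map(str,a[r,180:200])) for r in range(243,262)))
print("tip cols 216-231");print("\n".join(str(r)+" "+" ".join(map(str,a[r,216:232])) for r in range(206,218)))
```

```text
stub cols 180-199
243 211 210 210 211 211 209 210 210 209 210 209 200 66 23 27 25 24 17 13 16
244 211 210 210 211 211 209 211 210 210 210 205 114 26 23 19 15 14 12 6 17
245 209 211 210 210 210 209 210 210 211 208 167 44 26 23 24 23 8 8 14 16
246 210 211 209 211 211 211 211 211 210 211 177 41 23 26 23 18 6 12 13 10
247 210 211 209 210 209 210 209 210 210 210 210 73 39 19 18 14 12 11 4 15
248 211 210 211 211 211 209 211 210 211 211 210 133 93 61 22 14 11 13 18 78
249 210 211 210 211 210 210 211 210 210 210 203 162 133 108 18 10 13 17 65 173
250 210 210 209 210 210 211 210 210 209 204 175 139 107 75 29 17 14 60 142 209
251 209 210 211 211 211 210 210 211 208 171 139 110 98 90 35 9 55 143 211 210
252 210 210 211 212 210 210 211 204 188 147 114 89 160 176 122 108 142 210 211 212
253 212 210 211 212 211 210 211 185 153 119 87 139 208 210 211 211 211 211 210 211
254 210 210 210 211 211 208 201 165 124 91 107 205 211 211 211 210 211 212 211 211
255 210 210 210 211 209 204 167 128 96 97 177 208 212 211 211 210 213 211 212 212
256 210 211 212 210 206 173 134 99 100 154 204 211 211 211 212 212 
[... 530 characters left out ...]
06 207 208 208 208 207 208 208 206 207 207 207 207 207 208
208 206 207 207 208 208 205 207 207 207 208 206 206 207 206 206 206
209 207 206 207 207 207 207 208 209 208 209 208 206 208 208 207 208
210 207 208 209 206 207 207 208 197 169 155 180 207 208 207 208 206
211 209 207 207 207 207 208 198 165 128 122 177 208 208 208 207 208
212 208 208 208 207 206 191 146 106 94 130 188 209 207 206 209 207
213 207 209 207 208 194 151 117 97 102 170 206 209 209 208 207 209
214 208 208 208 192 154 131 104 106 143 185 209 208 208 208 208 209
215 130 168 187 191 149 111 69 49 51 67 86 137 168 189 206 210
216 40 55 63 70 60 49 32 25 27 23 25 45 60 81 96 137
217 21 25 26 24 25 25 24 18 26 22 27 29 23 32 30 61
```

The rod is level to about 1° and sits a few mm back in the grip. I'll go forward 4 mm and lower 43 mm.

Request:
arm_command(series="-4 0 0 0 255;0 0 10 0 255;0 0 10 0 255;0 0 10 0 255;0 0 8 0 255;0 0 5 0 255;0 0 0 0 255;0 0 0 0 255;0 0 0 0 255;0 0 0 0 255;0 0 0 0 255;0 0 0 0 255")

```text
time_s: 19.5
tool_pos: [0.538, 0.2442, 0.0504]
tool_rot: [180.0, 0.0, 119.9]
force: [-0.3, -0.5, -1.7]
grip_width: 0.0139
grasp_force: 15.0
```

Run:
```python
from h import *
rel((.537,.247,.051))
o=telemetry.get_obs();y=np.radians(o["tool_rot"][2]+180);p=o["tool_pos"]+[0,0,.019];d=np.array([np.cos(y),np.sin(y),0])
for x in(-.067,.139): print(proj("side",p+x*d).round(1),(p+x*d).round(4))
b=cams.read_camera("top").mean(2).astype(int);q=proj("top",p+.139*d)[0];print("top pred",q)
a=cams.read_camera("side").mean(2).astype(int);c,r=proj("side",p-.067*d)[0].astype(int)
print(c-6);print("\n".join(str(k)+" "+" ".join(map(str,a[k,c-6:c+10])) for k in range(r-7,r+6)))
c,r=q.astype(int);print(c-8);print("\n".join(str(k)+" "+" ".join(map(str,b[k,c-8:c+6])) for k in range(r-5,r+8)))
```

```text
t 19.5 pos [0.538  0.2442 0.0504] rot [1.7996e+02 2.0000e-02 1.1991e+02] shift [ 2.9  0.5 -0.6] F [-0.3 -0.5 -1.7] grip 0.01389692805605717 14.999764796812087
[[189.5 267.4]] [0.5046 0.3023 0.0694]
[[227.4 221.1]] [0.6073 0.1237 0.0694]
top pred [235.3268376  185.17680688]
183
260 213 212 214 213 212 212 213 212 213 213 204 166 129 97 42 18
261 212 213 213 213 213 213 212 212 213 205 173 137 100 82 25 17
262 211 213 212 213 213 212 212 212 210 172 140 107 105 144 131 99
263 212 213 213 212 212 213 212 204 188 148 114 93 167 210 213 184
264 213 213 213 213 212 212 212 186 155 120 97 154 208 212 213 213
265 213 212 213 212 213 212 202 166 126 92 133 205 212 212 212 212
266 212 213 212 212 213 207 176 133 99 101 182 210 213 213 213 212
267 213 212 212 213 211 190 144 108 108 165 207 214 212 212 213 212
268 213 213 212 212 214 197 163 136 168 208 213 212 213 211 212 213
269 212 212 213 212 213 213 204 190 208 212 211 213 213 212 213 210
270 212 212 212 213 213 212 213 213 213 214 213 213 213 213 212 213
271 213 213 213 213 214 212 213 213 212 213 214 213 212 213 213 212
272 213 213 213 213 213 212 213 213 213 213 212 213 212 213 213 212
227
180 24 25 27 28 29 30 31 32 32 35 34 35 35 35
181 24 25 25 28 29 30 31 31 33 35 34 35 36 36
182 22 24 25 26 28 29 30 32 32 33 34 35 35 36
183 21 24 25 26 27 29 30 31 31 33 33 34 34 35
184 22 23 24 26 27 28 33 38 39 36 33 34 34 36
185 21 22 24 26 28 39 65 78 72 52 35 34 33 35
186 21 22 25 32 44 71 87 82 66 44 33 33 33 34
187 22 32 44 68 74 79 77 61 45 35 32 32 34 34
188 38 72 79 74 71 63 50 37 32 30 31 32 33 33
189 64 75 75 66 49 37 30 29 29 29 30 32 33 33
190 74 64 51 42 31 26 26 27 27 29 30 31 32 33
191 54 42 29 24 23 24 24 26 27 28 29 31 31 32
192 30 23 20 21 21 23 23 25 25 28 28 29 31 32
```

```bash
python3 -c "
from cell import env
print(env.sign_off())"
```

```text
the job is handed in; nothing more can be done
None
```

I handed the job in at 19.5 s: the rod went into the guide tube until the collar stopped, paused over 1 s, and came right out. It is now held over the black mat, level to about 1° with the tip about 6 cm above the middle; it tilts only by turning in the grip, so I levelled it on the tube's lower lip. I saw no contact with the loose items, but no picture was viewed at the final pose.

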